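Torque the heat-press clamp bolt with a breakaway wrench

ROBOT

A 7-joint arm with a two-finger parallel gripper is mounted at the origin on the work surface. World frame = base frame: x ahead of the robot, y to its left, z up, the work surface at z = 0. Lengths are in mm, angles in rad, forces in N, time in s.
With the tool pointing down it reaches from about 400 to 850 mm from the base axis. Payload 10.4 kg.
Tool frame: the origin (TCP) lies on the centre line of the jaws, within the pads' length; the fingertips stand 17 mm ahead of it and the grasp point (between the pads) lies 2 mm behind it; z points along the fingers, y is the direction in which the jaws open and shut (so a half turn about z gives the same grasp; the last joint's range is limited). The gripper opens to 87 mm and grips with 3 to 60 N. Pads are 19 mm wide; open, the fingers measure 117 mm over their backs; the gripper's body (75 mm by 190 mm) begins 51 mm behind the grasp point.
Start: joints at [-1.214, 0.332, -0.065, 1.46, 0.022, 1.35, -0.088], TCP at [231.698, 580.488, 239.576] pointing down, gripper open.
Joint ranges: [-2.6, 2.6], [-0.5, 2.12], [-1.47, 1.34], [0.16, 2.42], [-1.27, 4.41], [0.06, 2.06], [-2.6, 2.6]. Speed limits (rad/s): [2.22, 2.22, 2.79, 2.79, 3.14, 3.14, 3.14].

INTERFACE

Orientations are given as a 3x3 rotation matrix whose columns are the frame's x, y, z axes.
In Python, from workcell import ctrl gives the robot as it stands.
- The arm moves only by the tool jog_arm, never from a script. Its argument "increments" is one flat list of numbers, 4 for each row, row after row: the shift along the tool's x, y, z in mm, then the turn about the tool's z in rad. A call has 1 to 8 rows; each row shifts and turns the commanded pose from where the row before left it, along the tool's axes as they then stand; what a row does not reach is not made up. A row lasts 1/8 s, in which the tool goes at most 62.5 mm and 10.7 degrees, less where a joint would pass 70% of its speed; a pose out of reach is approached as far as the arm can. A call is refused whole if a number of a shift passes 62.5 or a number of a turn 0.188, either way. A call with a gripper value outside its range is refused whole. "jaw" is the opening in per cent of the stroke, from 0 (shut) to 100 (fully open), set as the call begins (left out, the last holds). The fingers move at their own pace and stop on an object; the grip force is fixed at half the most. Time passes only in rows, so rows that do not move let the fingers close. It gives the time, the measured TCP pose, the force and the opening at its end, in the units of the state.
- ctrl.state(): the state, without advancing time (a new reading comes with each control period).
- ctrl.camera(name): name is "scene" or "top"; returns a dict with "color" (384x512x3 uint8, red, green, blue), "K" (3x3 intrinsics, pixels), "cam_to_world" (4x4, takes a point from camera to world coordinates). Camera axes: x right, y down, z forward; pixel columns grow to the right and rows downward; lengths in mm; the calibration is good to about 2 mm. A picture is of the moment at which its call begins. There is no depth.
- ctrl.close_job(): hands the job in, once; it reports no verdict.
The state is a dict: "clock": time; "qpos": joint angles; "dq": joint speeds; "joint_torque": joint torques, N m; "tcp_pos": TCP position; "tcp_rot": TCP orientation; "force": force on the tool from outside, world axes, zero at the start; "wrist_torque": the same for the moment, N m; "grip_width": finger opening in mm.
Only numpy, scipy, OpenCV 4.12 (cv2) and the standard library are available. Lean on these libraries where they do the work, as an engineer would, in place of code of your own. Each camera call takes 0.05 s, during which the arm holds its last target. There are 200 camera calls.

TASK

Pick the click wrench up from its wooden rest, fit its socket fully down over the clamp bolt on the lug of the heat press and turn the bolt clockwise until the wrench's breakaway joint trips. Stop turning as soon as it trips so that the bolt is not over-tightened, then let go and leave the tripped wrench sitting on the bolt. Leave the can, the tape roll and the tin where they are.

Things in the scene. Friction and masses are not known exactly. Their poses are not given: they have to be found in the camera images.
- bolt_top (a point): Centre of the top of the steel hex bolt head, on its vertical axis. Head 24 mm across flats, 24 mm tall, corners bevelled over the top 5 mm; it stands on a washer 100 mm above the table, on a dark 50 mm square lug at the robot's side of the press. z is up; the point turns with the bolt and its x axis points to a corner of the hexagon.
- grip (a point): Centre of the wrench's black ribbed grip, 22 mm wide, 24 mm tall, 100 mm long. x runs along the handle away from the socket, z up. The socket axis is 120 mm back along -x, the socket's mouth 45 mm below. In its rest the wrench lies level, mouth on the table. Wrench about 0.4 kg, balancing within 20 mm of here. Not reported while held.
- socket (a point): Centre of the socket's open underside (mouth). Hexagonal, 25.6 mm across flats, 22 mm deep, 36 mm outside. Its x axis points to an inner corner and, until tripped, along the handle: so the handle must point along one of the bolt head's six corners, within about 5 degrees. Fully home, the mouth is 22 mm below the bolt's top. Let go, the wrench sags slightly but stays on.
- click (a joint): Breakaway joint of the wrench: the handle pivots on the socket's own axis inside the head's fork. Rad, 0 straight, 0.26 fully folded. Locked at 0 until about 1.5 N m act on it (some 13 N sideways at the grip's centre); then the resistance falls away, past 0.16 it snaps to 0.26 and stays folded. It folds only as the handle is pushed clockwise (from above).
- bolt (a joint): Rotation of the bolt, rad, growing clockwise from above (tightening). It starts between -0.36 and -0.04, turns ever harder and stays where it is left. How far it turns until the wrench trips is not known beforehand (roughly 0.2 to 0.6 rad); turning on once the folded wrench is against its stop over-tightens it (past 0.36 it is spoilt).
- press: The heat press, fixed. Origin on the table under its middle; the bolt's axis is 110 mm from it along the press's -x. Foot 340 x 130 mm reaching 140 mm to -x; lower platen 160 mm square, top 84 mm high, behind the lug; a post at the far end carries the upper platen (about 0.22 m high) swung out to the press's -y side.
- rest: Small wooden rest, fixed, 40 x 60 mm, 37 mm high with two 10 mm lips beside the handle; it carries the handle's end 103 mm beyond the grip's centre. Origin under its centre on the table.
- can: Bystander: plain aluminium can, 54 mm across, 120 mm tall, loose, origin under its centre.
- tape: Bystander: roll of pale tape, 80 mm across, 25 mm high, loose, origin under its centre.
- tin: Bystander: flat aluminium tin 60 x 90 x 30 mm, loose, origin under its centre.

How it is judged:
By the outcome, as a careful person would: the job done as asked, in the order asked, and still so for the second after the job is handed in, with the robot touching nothing.
It also fails if it takes over 56 s, if anything falls off the work surface, if the arm or the gripper's body presses on something with over 40 N, if the wrist force passes 120 N, or if a joint passes its speed limit or range.

## Working session

There is one attempt and no reset: what is moved stays moved. The work goes in short steps, Python scripts to look and compute and a tool call to move; the robot and the scene stay as the last step left them, time stands still between calls to the robot, and variables do not carry over. Pictures are saved under pics/ and viewed, about 8 in all and at most 12, crops included, and the job is handed in when it is done.

Besides the shell and the picture viewer there is one more tool, called after "Call:" as name(argument=value, ...) on one line, values as JSON. jog_arm: Moves the arm, as the interface text tells. Its arguments: {"type":"object","properties":{"increments":{"type":"array","items":{"type":"number"}},"jaw":{"type":"number"}},"required":["increments"]}

```bash
mkdir -p pics
cat > h.py <<'E'
import numpy as np, cv2
from workcell import ctrl
def ray(c,u,v,z):
    d=c["cam_to_world"][:3,:3]@np.linalg.inv(c["K"])@[u,v,1]; o=c["cam_to_world"][:3,3]
    return o+d*(z-o[2])/d[2]
def proj(c,p):
    q=np.linalg.inv(c["cam_to_world"])@np.append(p,1); q=c["K"]@q[:3]; return q[:2]/q[2]
E
python3 - <<'E'
from h import *
s=ctrl.state(); print(s["clock"],s["tcp_pos"],s["tcp_rot"],s["grip_width"])
for n in("top","scene"):
    c=ctrl.camera(n); np.savez(f"pics/{n}0.npz",**c); print(n,c["K"],c["cam_to_world"].round(3))
    cv2.imwrite(f"pics/{n}0.png",cv2.resize(c["color"][:,:,::-1],(800,600),interpolation=cv2.INTER_CUBIC))
E
```

```text
0.0 [231.55763579 580.1484597  238.74703445] [[-9.28743530e-01  3.70722564e-01 -4.85056671e-04]
 [ 3.70722880e-01  9.28742594e-01 -1.31941508e-03]
 [-3.86441497e-05 -1.40521982e-03 -9.99999012e-01]] 87.13913839623031
top [[406.55028667   0.         250.01087324]
 [  0.         406.55028667 190.51327015]
 [  0.           0.           1.        ]] [[ 1.450000e-01 -9.680000e-01  2.050000e-01  3.473180e+02]
 [-9.890000e-01 -1.430000e-01  2.400000e-02 -3.006300e+01]
 [ 7.000000e-03 -2.060000e-01 -9.780000e-01  1.133081e+03]
 [ 0.000000e+00  0.000000e+00  0.000000e+00  1.000000e+00]]
scene [[472.18211355   0.         261.33379729]
 [  0.         472.18211355 188.04659387]
 [  0.           0.           1.        ]] [[ 8.690000e-01  3.720000e-01 -3.270000e-01  9.647350e+02]
 [ 4.950000e-01 -6.750000e-01  5.480000e-01 -7.226330e+02]
 [-1.700000e-02 -6.380000e-01 -7.700000e-01  1.077747e+03]
 [ 0.000000e+00  0.000000e+00  0.000000e+00  1.000000e+00]]
```

View pics/top0.png

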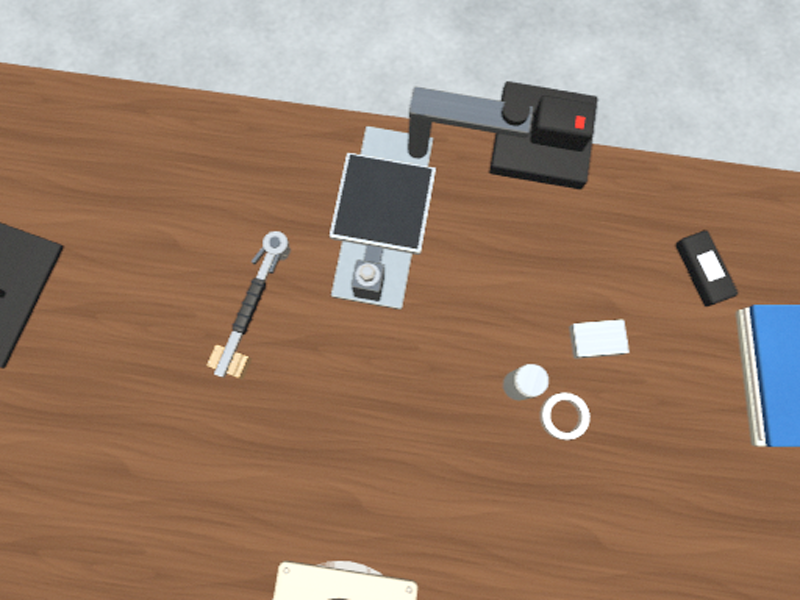

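View pics/scene0.png

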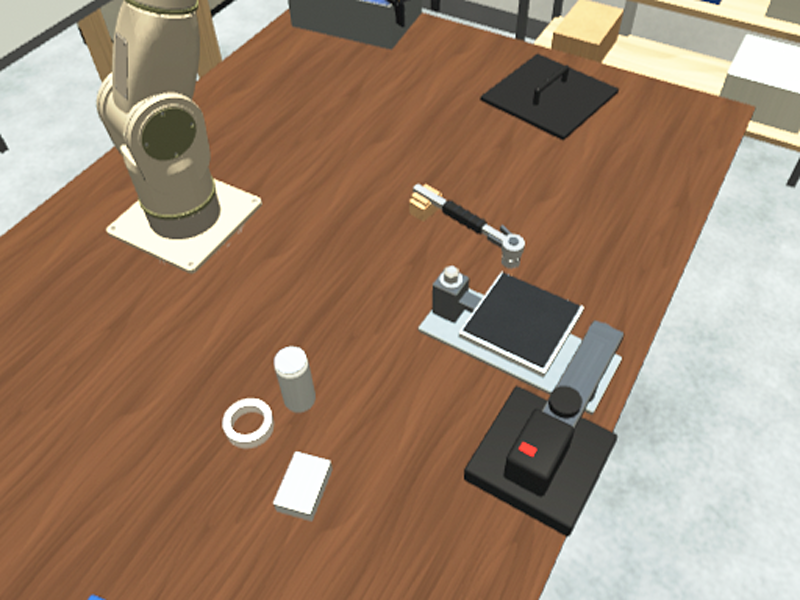

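Run:
```python
from h import *
t=dict(np.load("pics/top0.npz")); s=dict(np.load("pics/scene0.npz"))
def crop(c,u,v,r,k): return cv2.resize(c["color"][v-r:v+r,u-r:u+r,::-1],(k,k),interpolation=cv2.INTER_CUBIC)
im=np.hstack([crop(t,236,175,16,400),crop(s,289,176,16,400)]);cv2.imwrite("pics/bolt.png",im)
for n,c,b in(("top",t,(130,145,190,245)),("scene",s,(255,110,340,170))):
    u0,v0,u1,v1=b; p=c["color"][v0:v1,u0:u1].astype(int)
    m=((p.max(2)<75)&(p.max(2)-p.min(2)<25)).astype(np.uint8)
    k,l,st,ce=cv2.connectedComponentsWithStats(m,connectivity=8)
    i=[j for j in range(1,k) if st[j,4]>25]
    for j in i: print(n,st[j],ce[j]+[u0,v0], ray(c,*(ce[j]+[u0,v0]),57 if n=="top" else 52))
# rough bits
e=ray(t,176,155,57); print("socket top",e); print("handle end",ray(t,220/1.5625,373/1.5625,50))
b=ray(t,235.5,174.5,124); print("bolt",b, ray(s,450/1.5625,271/1.5625,124))
```

```text
top [23 36 17 33 77] [162.16883117 196.37662338] [522.12329968 227.61160916  57.        ]
scene [ 28  19  28  21 246] [296.21544715 138.36178862] [525.60255767 231.53040468  52.        ]
socket top [641.74286363 211.97247137  57.        ]
handle end [402.52860895 263.60347924  50.        ]
bolt [594.7059136   37.11610092 124.        ] [597.87493633  34.44495459 124.        ]
```

View pics/bolt.png

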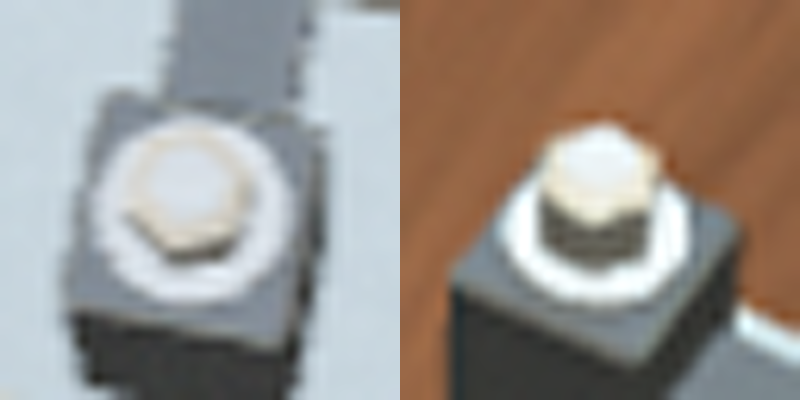

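Run:
```python
from h import *
t=dict(np.load("pics/top0.npz")); s=dict(np.load("pics/scene0.npz"))
def crop(c,u,v,r,k): return cv2.resize(c["color"][v-r:v+r,u-r:u+r,::-1],(k,k),interpolation=cv2.INTER_CUBIC)
a=np.hstack([crop(t,235,174,8,400),crop(s,289,174,8,400)])
w=cv2.resize(t["color"][145:245,130:190,::-1],None,fx=4,fy=4,interpolation=cv2.INTER_CUBIC)
w=cv2.rotate(w,cv2.ROTATE_90_CLOCKWISE)[:200]
cv2.imwrite("pics/bolt2.png",a)
w=np.hstack([cv2.resize(t["color"][145:245,130:190,::-1],(360,600),interpolation=cv2.INTER_CUBIC), cv2.resize(s["color"][105:179,255:345,::-1],(440,362),interpolation=cv2.INTER_CUBIC).copy().__class__((600,440,3),np.uint8)*0])
w[:362,360:]=cv2.resize(s["color"][105:179,255:345,::-1],(440,362),interpolation=cv2.INTER_CUBIC)
cv2.imwrite("pics/wr.png",w)
```

```text
(no output)
```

View pics/bolt2.png

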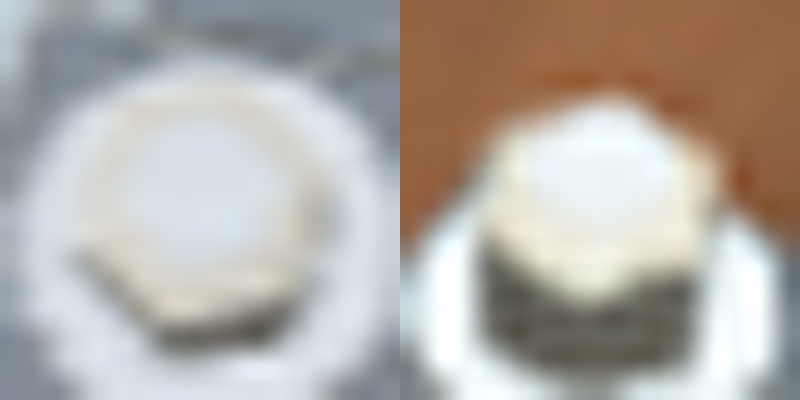

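View pics/wr.png

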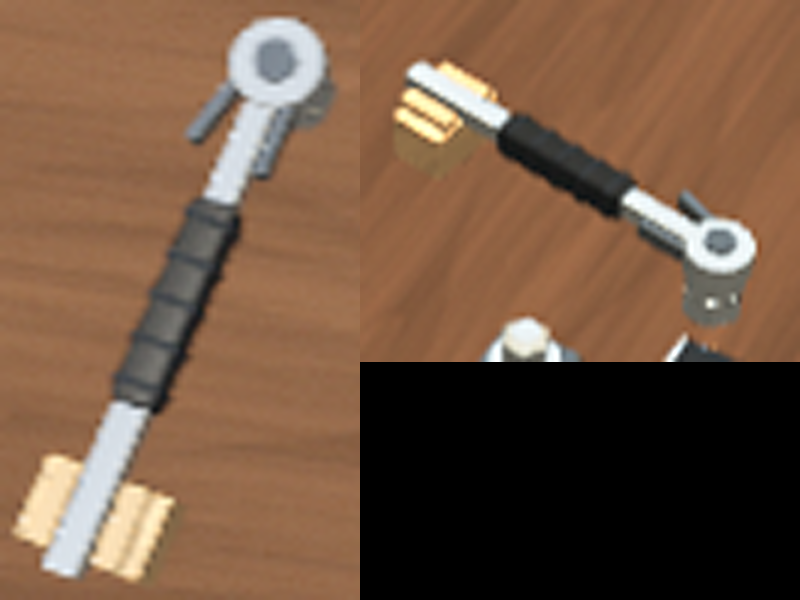

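```bash
cat >> h.py <<'E'
def tri(a,pa,b,pb):
    A=[];r=[]
    for c,p in((a,pa),(b,pb)):
        d=c["cam_to_world"][:3,:3]@np.linalg.inv(c["K"])@[*p,1]; d/=np.linalg.norm(d); P=np.eye(3)-np.outer(d,d)
        A.append(P); r.append(P@c["cam_to_world"][:3,3])
    return np.linalg.lstsq(np.vstack(A),np.hstack(r),rcond=None)[0]
E
python3 - <<'E'
from h import *
t=dict(np.load("pics/top0.npz")); s=dict(np.load("pics/scene0.npz"))
print("socket tri",tri(t,(175.7,154.5),s,(328.1,154.2)))
print("grip tri",tri(t,(158.3,195),s,(297.5,137.2)))
print("end",ray(t,140.3,239.8,50)); print("bolt tri",tri(t,(234.6,173.2),s,(288.4,172.2)), ray(t,234.6,173.2,124),ray(s,288.4,172.2,124))
for n,c,o,L in(("s",s,(281-16,166),[(485,150),(612,95),(715,150),(700,265),(588,300),(485,240)]),("t",t,(227,166),[(80,250),(165,330),(290,310),(325,200)])):
    P=np.array([ray(c,o[0]+x/25-.5,o[1]+y/25-.5,119)[:2] for x,y in L]); 
    ctr=P.mean(0) if n=="s" else ray(t,234.6,173.2,124)[:2]
    d=P-ctr; a=np.degrees(np.arctan2(d[:,1],d[:,0])); print(n,ctr,np.hypot(*d.T).round(1),a.round(),np.degrees(np.angle(np.mean(np.exp(6j*np.radians(a)))))/6)
E
```

```text
socket tri [642.0523466  212.22468258  58.21067446]
grip tri [525.58887968 240.56245826  49.2462174 ]
end [399.53519143 264.34138505  50.        ]
bolt tri [597.20756703  39.46448762 124.01105255] [597.75583375  39.9167191  124.        ] [596.75688655  38.90787195 124.        ]
s [596.97140667  38.79095003] [14.  15.3 14.7 14.3 14.4 13.5] [ 178.  112.   58.  -12.  -66. -126.] -6.119840110875603
t [597.75583375  39.9167191 ] [13.6 13.8 14.3 12.5] [ 119.  172. -133.  -79.] -10.336957843261041
```

Call:
jog_arm(increments=[0,0,0,-0.169,-51,-39,10,0,-51,-39,10,0,-51,-39,10,0,-51,-39,10,0,-51,-39,10,0,-51,-39,10,0,-51,-39,10,0], jaw=70)

```text
clock: 1.1
tcp_pos: [513.4, 250.2, 171.8]
tcp_rot: [[-0.978, 0.209, -0.0], [0.209, 0.978, 0.0], [0.0, 0.0, -1.0]]
force: [0.8, 1.4, -0.6]
grip_width: 61.1
```

Call:
jog_arm(increments=[0,0,40,0,0,0,40,0,0,0,0,0])

```text
clock: 1.48
tcp_pos: [510.5, 250.7, 89.4]
tcp_rot: [[-0.978, 0.209, -0.005], [0.209, 0.978, -0.003], [0.004, -0.004, -1.0]]
force: [-0.1, 0.1, 0.4]
grip_width: 61.1
```

Run:
```python
from h import *
t=ctrl.camera("top"); s=ctrl.camera("scene"); print(ctrl.state()["tcp_pos"],ctrl.state()["clock"])
w=np.zeros((600,800,3),np.uint8)
w[:,:360]=cv2.resize(t["color"][145:245,130:190,::-1],(360,600),interpolation=cv2.INTER_CUBIC)
w[:362,360:]=cv2.resize(s["color"][105:179,255:345,::-1],(440,362),interpolation=cv2.INTER_CUBIC)
cv2.imwrite("pics/a1.png",w)
```

```text
[512.82032843 252.10395075  93.17957689] 1.575
```

View pics/a1.png

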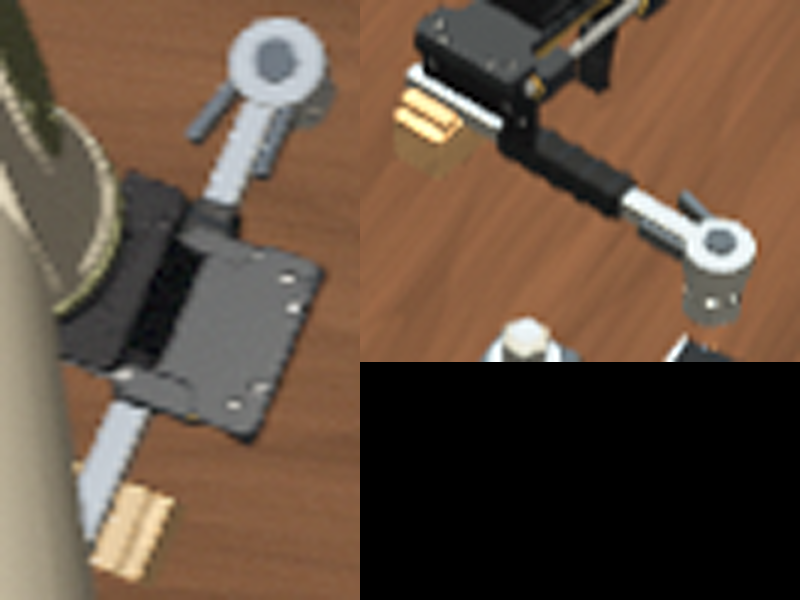

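Call:
jog_arm(increments=[-15,-11.2,0,0,0,0,0,0,0,0,25,0,0,0,24,0,0,0,0,0])

```text
clock: 2.2
tcp_pos: [524.1, 237.2, 42.3]
tcp_rot: [[-0.978, 0.209, -0.002], [0.209, 0.978, -0.001], [0.002, -0.002, -1.0]]
force: [-0.1, -0.4, -0.2]
grip_width: 61.0
```

Call:
jog_arm(increments=[0,0,0,0,0,0,0,0,0,0,0,0,0,0,0,0,0,0,0,0,0,0,0,0], jaw=0)

```text
clock: 2.95
tcp_pos: [525.0, 238.2, 43.5]
tcp_rot: [[-0.978, 0.209, 0.0], [0.209, 0.978, 0.001], [-0.0, 0.001, -1.0]]
force: [0.3, 1.7, 2.6]
grip_width: 21.9
```

Call:
jog_arm(increments=[0,0,-25,0,0,0,-40,0,0,0,-40,0,0,0,-40,0,0,0,-5,0,0,0,0,-0.09,0,0,0,0])

```text
clock: 3.82
tcp_pos: [524.0, 237.2, 191.1]
tcp_rot: [[-0.993, 0.121, -0.003], [0.121, 0.993, -0.002], [0.003, -0.002, -1.0]]
force: [-1.0, -0.8, -4.9]
grip_width: 22.0
```

Call:
jog_arm(increments=[4,-30,0,0,5,-40,0,0,5,-40,0,0,5,-40,0,0,5,-38,0,0,0,0,0,0,0,0,0,0])

```text
clock: 4.7
tcp_pos: [478.1, 54.5, 192.5]
tcp_rot: [[-0.993, 0.122, -0.001], [0.122, 0.993, 0.0], [0.001, 0.0, -1.0]]
force: [0.4, -0.7, -4.2]
grip_width: 21.6
```

Run:
```python
from h import *
t=ctrl.camera("top"); s=ctrl.camera("scene"); st=ctrl.state(); print(st["tcp_pos"],st["clock"])
w=[]
for n,c in(("t",t),("s",s)):
    np.savez(f"pics/{n}1.npz",**c)
    u,v=proj(c,np.array([597.2,39.3,190])).astype(int); print(n,u,v,proj(c,np.array([597.2,39.3,207])))
    w.append(cv2.resize(c["color"][v-25:v+25,u-25:u+25,::-1],(400,400),interpolation=cv2.INTER_CUBIC))
cv2.imwrite("pics/a2.png",np.hstack(w))
```

```text
[478.26118945  55.05684179 192.67855819] 4.8
t 233 166 [233.74685358 164.7394495 ]
s 289 155 [289.51484217 150.64234553]
```

View pics/a2.png

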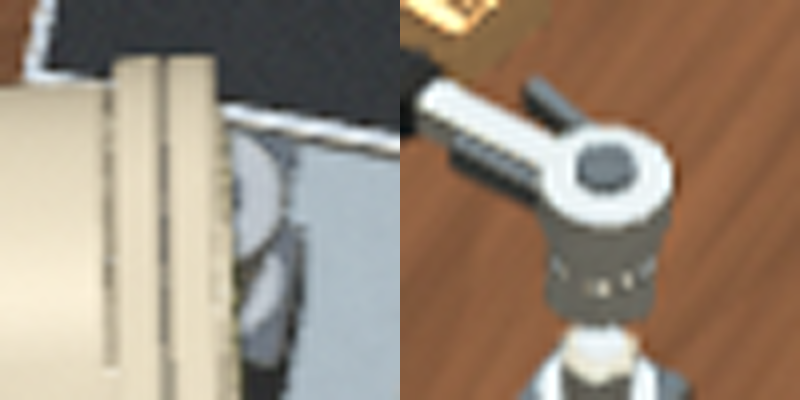

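Call:
jog_arm(increments=[0,-0.9,10,0,0,0,10,0,0,0,5,0,0,0,0,0])

```text
clock: 5.3
tcp_pos: [478.0, 53.1, 167.6]
tcp_rot: [[-0.993, 0.12, -0.001], [0.12, 0.993, -0.0], [0.001, -0.0, -1.0]]
force: [0.5, 0.7, -4.6]
grip_width: 21.5
```

Call:
jog_arm(increments=[0,0,2,0,0,0,2,0,0,0,2,0,0,0,0,0])

```text
clock: 5.8
tcp_pos: [478.3, 53.2, 162.2]
tcp_rot: [[-0.993, 0.12, 0.0], [0.12, 0.993, 0.0], [-0.0, 0.0, -1.0]]
force: [-0.8, 0.0, -3.4]
grip_width: 22.1
```

Call:
jog_arm(increments=[0,0,2,0,0,0,0,0,0,0,0,0])

```text
clock: 6.18
tcp_pos: [478.1, 53.2, 160.3]
tcp_rot: [[-0.993, 0.12, -0.0], [0.12, 0.993, 0.0], [0.0, 0.0, -1.0]]
force: [-4.8, 0.2, -0.5]
grip_width: 21.7
```

Call:
jog_arm(increments=[1,0,0,0,0,0,0,0])

```text
clock: 6.42
tcp_pos: [477.6, 53.4, 160.4]
tcp_rot: [[-0.993, 0.12, 0.001], [0.12, 0.993, 0.0], [-0.001, 0.0, -1.0]]
force: [-0.6, 0.7, -2.4]
grip_width: 22.0
```

```bash
python3 -c "
from h import *
s=ctrl.state();print(s['tcp_pos'],s['force'],s['wrist_torque'])"
```

```text
[477.63997943  53.35956388 160.35116821] [-0.57606641  0.65562803 -2.3752975 ] [ 0.25733932 -0.10412567  0.12390491]
```

Call:
jog_arm(increments=[0,0,2,0,0,0,0,0])

```text
clock: 6.68
tcp_pos: [477.1, 53.3, 158.1]
tcp_rot: [[-0.993, 0.12, -0.0], [0.12, 0.993, 0.0], [0.0, 0.0, -1.0]]
force: [-2.5, 1.0, -0.9]
grip_width: 21.7
```

```bash
python3 -c "
from h import *
s=ctrl.state();print(s['tcp_pos'],s['force'],s['wrist_torque'])"
```

```text
[477.14467994  53.30434642 158.0562127 ] [-2.53549853  0.97174173 -0.93636679] [0.26748796 0.32272878 0.05310533]
```

Call:
jog_arm(increments=[0.5,0,3,0,0,0,0,0])

```text
clock: 6.92
tcp_pos: [476.7, 53.4, 154.7]
tcp_rot: [[-0.993, 0.12, -0.0], [0.12, 0.993, -0.0], [0.0, -0.0, -1.0]]
force: [0.2, 1.7, -4.6]
grip_width: 21.6
```

Call:
jog_arm(increments=[0,0,3,0,0,0,0,0])

```text
clock: 7.18
tcp_pos: [476.7, 53.4, 151.9]
tcp_rot: [[-0.993, 0.12, -0.0], [0.12, 0.993, 0.0], [0.0, -0.0, -1.0]]
force: [-0.7, 2.4, -4.1]
grip_width: 22.1
```

Call:
jog_arm(increments=[0,0,3,0,0,0,2,0,0,0,0,0])

```text
clock: 7.55
tcp_pos: [476.7, 53.4, 147.0]
tcp_rot: [[-0.993, 0.12, -0.0], [0.12, 0.993, 0.0], [0.0, 0.0, -1.0]]
force: [-2.8, 2.7, -2.9]
grip_width: 21.9
```

Call:
jog_arm(increments=[0,0,1.5,0,0,0,0,0])

```text
clock: 7.8
tcp_pos: [476.7, 53.3, 145.6]
tcp_rot: [[-0.993, 0.12, -0.0], [0.12, 0.993, 0.0], [0.0, 0.0, -1.0]]
force: [-2.9, 3.2, -2.5]
grip_width: 21.4
```

Call:
jog_arm(increments=[0,0,1.5,0,0,0,0,0])

```text
clock: 8.05
tcp_pos: [476.7, 53.3, 144.1]
tcp_rot: [[-0.993, 0.12, -0.0], [0.12, 0.993, 0.0], [0.0, 0.0, -1.0]]
force: [-3.5, 2.9, -2.6]
grip_width: 22.1
```

Call:
jog_arm(increments=[0,0,1,0,0,0,0,0])

```text
clock: 8.3
tcp_pos: [476.7, 53.4, 143.2]
tcp_rot: [[-0.993, 0.12, -0.0], [0.12, 0.993, 0.0], [0.0, 0.0, -1.0]]
force: [-4.6, 3.1, -2.6]
grip_width: 21.9
```

Run:
```python
from h import *
s=ctrl.camera("scene"); st=ctrl.state(); print(st["tcp_pos"],st["force"],st["wrist_torque"])
np.savez("pics/s2.npz",**s)
for z in(160,164,168): print(z,((proj(s,np.array([597.2,39.3,z]))+.5-[264,140])*12).round())
cv2.imwrite("pics/a3.png",cv2.resize(s["color"][140:190,254:314,::-1],(720,600),interpolation=cv2.INTER_CUBIC))
```

```text
[476.74059897  53.36663223 143.21629117] [-4.53188067  3.86369829 -2.43990161] [0.70118344 0.85730787 0.24940832]
160 [306. 283.]
164 [306. 271.]
168 [307. 258.]
```

View pics/a3.png

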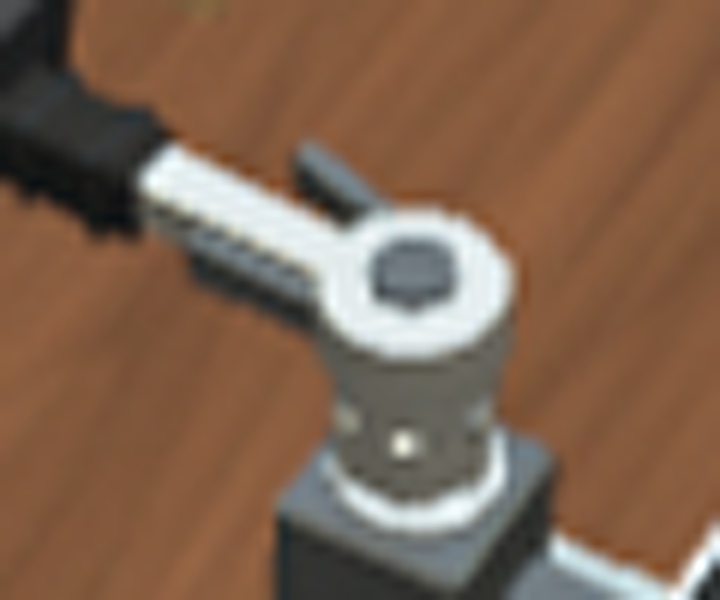

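Call:
jog_arm(increments=[0.5,0,1.5,0,0,0,0,0])

```text
clock: 8.6
tcp_pos: [476.6, 53.3, 141.7]
tcp_rot: [[-0.993, 0.121, 0.001], [0.121, 0.993, 0.0], [-0.001, 0.0, -1.0]]
force: [-1.8, 2.3, -2.4]
grip_width: 21.4
```

```bash
python3 -c "
from h import *
s=ctrl.state();print(s['tcp_pos'],s['force'],s['wrist_torque'],s['tcp_rot'][:,2])"
```

```text
[476.56555108  53.33637182 141.74839303] [-1.78575344  2.34878778 -2.35569099] [0.59532883 0.31607624 0.24062499] [ 6.39147936e-04  5.35886169e-05 -9.99999794e-01]
```

Call:
jog_arm(increments=[0,0,-2.5,0,0,0,0,0])

```text
clock: 8.85
tcp_pos: [476.5, 53.3, 144.4]
tcp_rot: [[-0.993, 0.121, 0.001], [0.121, 0.993, 0.0], [-0.001, 0.0, -1.0]]
force: [0.8, 1.7, -5.4]
grip_width: 21.5
```

Run:
```python
from h import *
c=np.array([596.5,39.0]); s=ctrl.state(); p=s["tcp_pos"][:2]
print(s["tcp_pos"],s["force"],s["wrist_torque"],np.hypot(*(p-c)),np.degrees(np.arctan2(*(p-c)[::-1])))
# fixed-radius arc: one 0.05 rad turn
for th in(.05,.04,.03):
  print(th,"shift before turn in tool axes:",120*np.array([-(1-np.cos(th)), np.sin(th)]))
```

```text
[476.5454869   53.33706101 144.35755825] [ 0.81982679  1.70647667 -5.38328527] [0.61254551 0.05463142 0.28149147] 120.8082635030111 173.18429372702
0.05 shift before turn in tool axes: [-0.14996875  5.99750031]
0.04 shift before turn in tool axes: [-0.0959872  4.7987201]
0.03 shift before turn in tool axes: [-0.05399595  3.59946002]
```

Call:
jog_arm(increments=[-0.15,6,0,0.05,-0.15,6,0,0.05,0,0,0,0])

```text
clock: 9.22
tcp_pos: [478.4, 65.3, 144.2]
tcp_rot: [[-0.976, 0.218, 0.0], [0.218, 0.976, -0.0], [-0.0, -0.0, -1.0]]
force: [-0.6, 2.0, -4.9]
grip_width: 21.7
```

Call:
jog_arm(increments=[-0.15,6,0,0.05,0,0,0,0])

```text
clock: 9.48
tcp_pos: [479.8, 71.2, 144.2]
tcp_rot: [[-0.964, 0.266, -0.0], [0.266, 0.964, 0.0], [0.0, 0.0, -1.0]]
force: [-1.0, 2.3, -4.0]
grip_width: 21.6
```

Call:
jog_arm(increments=[-0.15,6,0,0.05,0,0,0,0])

```text
clock: 9.72
tcp_pos: [481.4, 77.0, 144.2]
tcp_rot: [[-0.95, 0.314, -0.0], [0.314, 0.95, 0.0], [0.0, 0.0, -1.0]]
force: [-1.4, 4.2, -4.6]
grip_width: 22.0
```

Call:
jog_arm(increments=[-0.1,4.8,0,0.04,0,0,0,0])

```text
clock: 9.98
tcp_pos: [482.9, 81.4, 144.2]
tcp_rot: [[-0.936, 0.351, -0.001], [0.351, 0.936, 0.0], [0.001, -0.0, -1.0]]
force: [-2.7, 4.2, -3.7]
grip_width: 22.0
```

```bash
cat > st.py <<'E'
from h import *
s=ctrl.state();R=s["tcp_rot"];print(s["clock"],"tool F",(R.T@s["force"]).round(2),"T",s["wrist_torque"].round(2),"ang",np.degrees(np.arctan2(R[1,0],R[0,0])).round(2))
E
python3 st.py
```

```text
9.975 tool F [3.99 2.94 3.67] T [1.05 0.63 0.58] ang 159.43
```

Call:
jog_arm(increments=[-0.1,4.8,0,0.04,0,0,0,0])

```text
clock: 10.22
tcp_pos: [484.5, 85.7, 144.0]
tcp_rot: [[-0.921, 0.388, -0.001], [0.388, 0.921, -0.0], [0.001, -0.001, -1.0]]
force: [-4.0, 4.6, -3.8]
grip_width: 21.7
```

```bash
python3 st.py
```

```text
10.225 tool F [5.49 2.66 3.83] T [0.91 0.9  0.64] ang 157.14
```

Call:
jog_arm(increments=[0.9,6.3,0,0.04,0,0,0,0])

```text
clock: 10.48
tcp_pos: [486.7, 91.0, 144.1]
tcp_rot: [[-0.905, 0.426, 0.0], [0.426, 0.905, -0.001], [-0.0, -0.001, -1.0]]
force: [0.5, -0.4, -4.4]
grip_width: 21.7
```

```bash
python3 st.py
```

```text
10.475 tool F [-0.61 -0.1   4.4 ] T [0.21 0.24 0.48] ang 154.8
```

Call:
jog_arm(increments=[-0.1,5.2,0,0.04,0,0,0,0])

```text
clock: 10.72
tcp_pos: [488.8, 95.6, 144.0]
tcp_rot: [[-0.887, 0.462, -0.0], [0.462, 0.887, -0.001], [-0.0, -0.001, -1.0]]
force: [-1.0, -1.0, -5.2]
grip_width: 21.8
```

```bash
python3 st.py
```

```text
10.725 tool F [ 0.47 -1.33  5.24] T [-0.13  0.3   0.41] ang 152.51
```

Call:
jog_arm(increments=[-0.1,5.2,0,0.04,0,0,0,0])

```text
clock: 10.98
tcp_pos: [491.3, 100.3, 144.0]
tcp_rot: [[-0.868, 0.497, -0.0], [0.497, 0.868, -0.001], [-0.0, -0.001, -1.0]]
force: [-1.5, -2.0, -4.4]
grip_width: 21.9
```

```bash
python3 st.py
```

```text
10.975 tool F [ 0.27 -2.46  4.41] T [-0.32  0.31  0.29] ang 150.22
```

Call:
jog_arm(increments=[-0.1,5.1,0,0.04,0,0,0,0])

```text
clock: 11.22
tcp_pos: [493.9, 104.7, 144.1]
tcp_rot: [[-0.847, 0.531, -0.0], [0.531, 0.847, -0.001], [-0.0, -0.001, -1.0]]
force: [-0.6, -2.5, -5.0]
grip_width: 21.5
```

```bash
python3 st.py
```

```text
11.225 tool F [-0.8  -2.46  5.02] T [-0.48  0.33  0.25] ang 147.93
```

Call:
jog_arm(increments=[-0.1,5.1,0,0.04,0,0,0,0])

```text
clock: 11.48
tcp_pos: [496.6, 109.0, 144.0]
tcp_rot: [[-0.826, 0.564, -0.001], [0.564, 0.826, -0.001], [0.0, -0.001, -1.0]]
force: [-0.5, -2.7, -4.8]
grip_width: 21.9
```

```bash
python3 st.py
```

```text
11.475 tool F [-1.07 -2.52  4.76] T [-0.76  0.55  0.2 ] ang 145.64
```

Run:
```python
from h import *
s=ctrl.camera("scene"); np.savez("pics/s3.npz",**s)
cv2.imwrite("pics/a4.png",cv2.resize(s["color"][135:195,249:329,::-1],(800,600),interpolation=cv2.INTER_CUBIC))
```

```text
(no output)
```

View pics/a4.png

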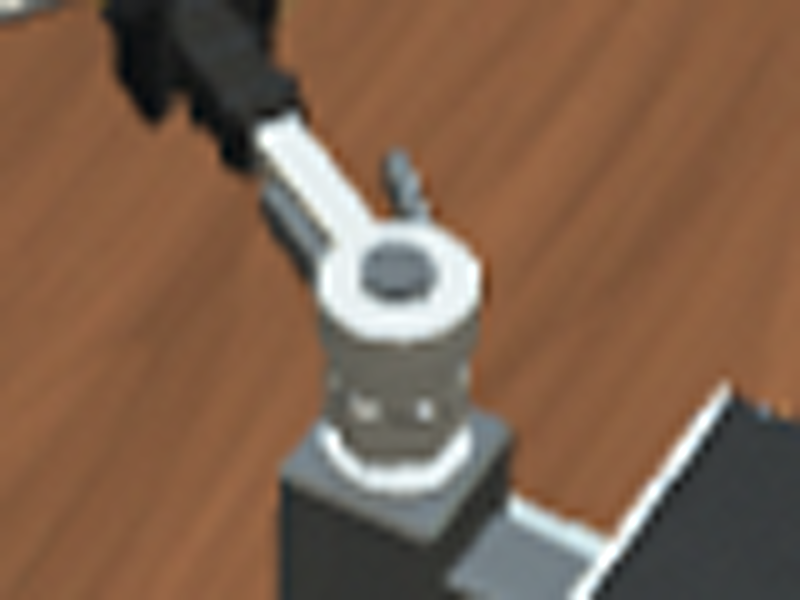

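Call:
jog_arm(increments=[-0.1,5.2,0,0.04,0,0,0,0])

```text
clock: 11.78
tcp_pos: [499.5, 113.1, 144.0]
tcp_rot: [[-0.802, 0.597, -0.001], [0.597, 0.802, -0.001], [0.0, -0.001, -1.0]]
force: [-1.1, -4.3, -4.7]
grip_width: 21.8
```

```bash
python3 st.py
```

```text
11.775 tool F [-1.7  -4.13  4.7 ] T [-1.09  0.65  0.28] ang 143.34
```

Call:
jog_arm(increments=[-0.1,5.2,0,0.04,0,0,0,0])

```text
clock: 12.02
tcp_pos: [502.6, 117.1, 143.9]
tcp_rot: [[-0.778, 0.629, -0.001], [0.629, 0.778, -0.001], [0.0, -0.001, -1.0]]
force: [-2.3, -4.4, -5.4]
grip_width: 21.7
```

```bash
python3 st.py
```

```text
12.025 tool F [-0.94 -4.86  5.4 ] T [-1.16  0.8   0.2 ] ang 141.04
```

Call:
jog_arm(increments=[-0.1,5.2,0,0.04,0,0,0,0])

```text
clock: 12.28
tcp_pos: [505.8, 121.1, 143.8]
tcp_rot: [[-0.752, 0.659, -0.001], [0.659, 0.752, -0.001], [0.0, -0.002, -1.0]]
force: [-3.9, -4.8, -4.1]
grip_width: 21.8
```

```bash
python3 st.py
```

```text
12.275 tool F [-0.2  -6.15  4.11] T [-1.22  0.89  0.09] ang 138.75
```

Call:
jog_arm(increments=[-0.1,5.2,0,0.04,0,0,0,0])

```text
clock: 12.52
tcp_pos: [509.1, 124.7, 143.7]
tcp_rot: [[-0.725, 0.689, -0.002], [0.689, 0.725, -0.001], [0.001, -0.002, -1.0]]
force: [-4.3, -5.5, -3.6]
grip_width: 21.7
```

```bash
python3 st.py
```

```text
12.525 tool F [-0.67 -6.92  3.62] T [-1.4   1.13  0.13] ang 136.45
```

Call:
jog_arm(increments=[-0.1,5.2,0,0.04,0,0,0,0])

```text
clock: 12.78
tcp_pos: [512.9, 128.6, 143.8]
tcp_rot: [[-0.697, 0.718, -0.002], [0.718, 0.697, -0.001], [0.0, -0.002, -1.0]]
force: [-3.6, -4.5, -4.8]
grip_width: 21.5
```

```bash
python3 st.py
```

```text
12.775 tool F [-0.73 -5.68  4.8 ] T [-1.23  0.98 -0.06] ang 134.15
```

Call:
jog_arm(increments=[-0.1,5.2,0,0.04,0,0,0,0])

```text
clock: 13.02
tcp_pos: [516.5, 132.0, 143.7]
tcp_rot: [[-0.667, 0.745, -0.002], [0.745, 0.667, -0.001], [0.001, -0.003, -1.0]]
force: [-5.3, -5.7, -4.1]
grip_width: 21.8
```

```bash
python3 st.py
```

```text
13.025 tool F [-0.69 -7.76  4.16] T [-1.35  1.22 -0.  ] ang 131.86
```

```bash
python3 - <<'E'
from h import *
s=ctrl.camera("scene"); np.savez("pics/s4.npz",**s); o=dict(np.load("pics/s3.npz"))
f=lambda c: cv2.resize(c["color"][140:190,266:306,::-1],(400,500),interpolation=cv2.INTER_CUBIC)
cv2.imwrite("pics/a5.png",np.hstack([f(o),f(s)]))
E
python3 st.py
```

```text
13.075 tool F [-0.94 -7.56  3.65] T [-1.36  1.19 -0.05] ang 131.88
```

View pics/a5.png

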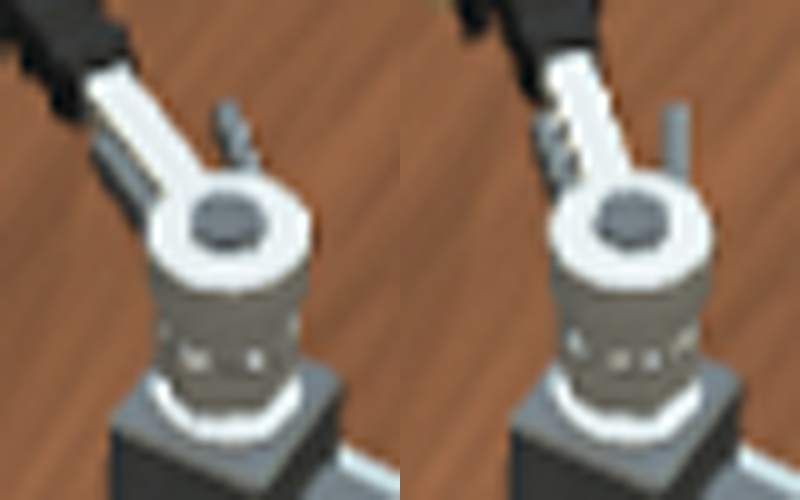

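Call:
jog_arm(increments=[-0.1,5.0,0,0.04,0,0,0,0])

```text
clock: 13.32
tcp_pos: [519.9, 135.0, 143.5]
tcp_rot: [[-0.637, 0.771, -0.003], [0.771, 0.637, -0.002], [0.001, -0.004, -1.0]]
force: [-6.6, -4.9, -3.6]
grip_width: 21.6
```

```bash
python3 st.py
```

```text
13.325 tool F [ 0.41 -8.18  3.59] T [-1.54  1.52  0.15] ang 129.57
```

Call:
jog_arm(increments=[-0.1,5.0,0,0.04,0,0,0,0])

```text
clock: 13.58
tcp_pos: [524.2, 138.4, 143.7]
tcp_rot: [[-0.606, 0.796, -0.002], [0.796, 0.606, -0.001], [0.0, -0.002, -1.0]]
force: [-4.8, -4.9, -3.2]
grip_width: 21.6
```

```bash
python3 st.py
```

```text
13.575 tool F [-0.94 -6.77  3.25] T [-1.28  1.18 -0.14] ang 127.27
```

Call:
jog_arm(increments=[-0.1,3.6,0,0.03,0,0,0,0])

```text
clock: 13.82
tcp_pos: [526.6, 140.1, 143.4]
tcp_rot: [[-0.582, 0.813, -0.003], [0.813, 0.582, -0.002], [0.001, -0.004, -1.0]]
force: [-6.7, -5.7, -3.5]
grip_width: 21.7
```

```bash
python3 st.py
```

```text
13.825 tool F [-0.72 -8.78  3.53] T [-1.55  1.62  0.18] ang 125.57
```

Call:
jog_arm(increments=[-0.1,3.6,0,0.03,0,0,0,0])

```text
clock: 14.08
tcp_pos: [529.5, 142.2, 143.4]
tcp_rot: [[-0.557, 0.83, -0.004], [0.83, 0.557, -0.002], [0.001, -0.004, -1.0]]
force: [-6.9, -6.7, -3.1]
grip_width: 21.7
```

Run:
```python
import st
from h import *
s=ctrl.camera("scene"); np.savez("pics/s5.npz",**s); o=dict(np.load("pics/s4.npz"))
f=lambda c: cv2.resize(c["color"][140:190,266:306,::-1],(400,500),interpolation=cv2.INTER_CUBIC)
cv2.imwrite("pics/a6.png",np.hstack([f(o),f(s)]))
# tine (grey-blue) pixels: list rightmost tine centroid above the ring
for n in("s3","s4","s5"):
    p=np.load(f"pics/{n}.npz")["color"][149:158,286:300].astype(int)
    d=(p[...,2]-p[...,0]).clip(0)*(p.max(2)<190); m=(p[...,2]>p[...,0]-5)&(p.max(2)<190)
    v,u=np.nonzero(m); print(n,m.sum(),u.mean()+286,v.mean()+149,[ (149+r,round(286+np.nonzero(m[r])[0].mean(),1)) for r in range(9) if m[r].any()])
```

```text
14.075 tool F [-1.69 -9.42  3.09] T [-1.52  1.7   0.25] ang 123.86
s3 16 289.0625 153.4375 [(150, np.float64(288.0)), (151, np.float64(288.5)), (152, np.float64(288.5)), (153, np.float64(289.0)), (154, np.float64(289.0)), (155, np.float64(289.5)), (156, np.float64(290.0))]
s4 15 293.4 154.2 [(151, np.float64(293.5)), (152, np.float64(293.5)), (153, np.float64(293.5)), (154, np.float64(293.5)), (155, np.float64(293.5)), (156, np.float64(293.5)), (157, np.float64(293.0))]
s5 13 295.0 154.23076923076923 [(151, np.float64(295.0)), (152, np.float64(295.5)), (153, np.float64(295.5)), (154, np.float64(295.5)), (155, np.float64(294.5)), (156, np.float64(294.5)), (157, np.float64(294.5))]
```

Call:
jog_arm(increments=[-0.1,3.6,0,0.03,0,0,0,0])

```text
clock: 14.38
tcp_pos: [532.5, 144.2, 143.4]
tcp_rot: [[-0.532, 0.847, -0.004], [0.847, 0.532, -0.002], [0.0, -0.004, -1.0]]
force: [-7.6, -6.2, -3.0]
grip_width: 22.0
```

```bash
python3 st.py
```

```text
14.375 tool F [-1.22 -9.68  3.  ] T [-1.5   1.88  0.28] ang 122.15
```

Call:
jog_arm(increments=[-0.1,3.6,0,0.03,0,0,0,0])

```text
clock: 14.62
tcp_pos: [536.0, 146.3, 143.6]
tcp_rot: [[-0.506, 0.862, -0.003], [0.862, 0.506, -0.001], [0.0, -0.003, -1.0]]
force: [-6.5, -5.6, -3.9]
grip_width: 22.0
```

```bash
python3 st.py
```

```text
14.625 tool F [-1.57 -8.44  3.93] T [-1.3   1.51  0.11] ang 120.42
```

Run:
```python
import st
from h import *
s=ctrl.camera("scene"); np.savez("pics/s6.npz",**s); o=dict(np.load("pics/s5.npz"))
f=lambda c: cv2.resize(c["color"][140:190,268:308,::-1],(400,500),interpolation=cv2.INTER_CUBIC)
cv2.imwrite("pics/a7.png",np.hstack([f(o),f(s)]))
p=s["color"][149:158,286:300].astype(int); m=(p[...,2]>p[...,0]-5)&(p.max(2)<190)
v,u=np.nonzero(m); print(m.sum(),u.mean()+286,v.mean()+149)
```

```text
14.625 tool F [-1.57 -8.44  3.93] T [-1.3   1.51  0.11] ang 120.42
12 295.1666666666667 154.5
```

View pics/a7.png

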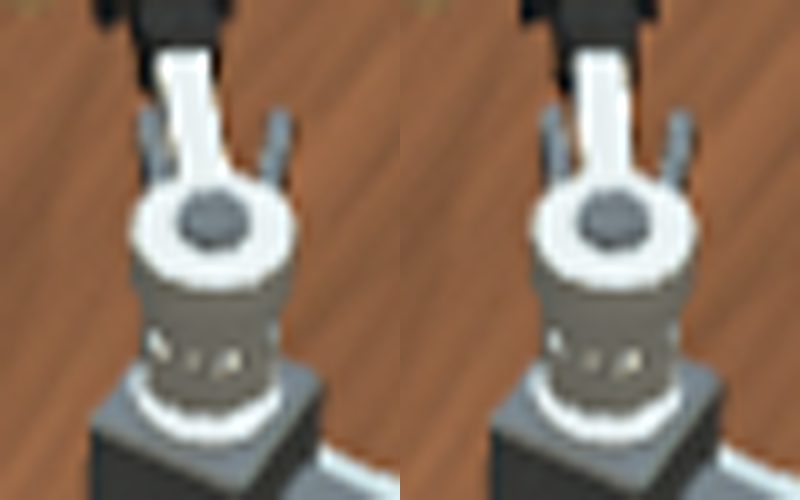

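Call:
jog_arm(increments=[-0.1,3.6,0,0.03,0,0,0,0])

```text
clock: 14.92
tcp_pos: [539.5, 148.2, 143.7]
tcp_rot: [[-0.48, 0.877, -0.002], [0.877, 0.48, -0.001], [0.0, -0.002, -1.0]]
force: [-4.6, -4.5, -5.0]
grip_width: 22.1
```

```bash
python3 st.py
```

```text
14.925 tool F [-1.72 -6.14  4.99] T [-1.05  1.11 -0.04] ang 118.7
```

Call:
jog_arm(increments=[-0.1,3.6,0,0.03,0,0,0,0])

```text
clock: 15.18
tcp_pos: [543.2, 150.2, 144.0]
tcp_rot: [[-0.453, 0.891, -0.001], [0.891, 0.453, -0.0], [0.0, -0.001, -1.0]]
force: [-2.5, -4.4, -5.1]
grip_width: 21.4
```

```bash
python3 st.py
```

```text
15.175 tool F [-2.79 -4.27  5.12] T [-0.93  0.79 -0.27] ang 116.96
```

Call:
jog_arm(increments=[-0.4,3.4,0,0.03,0,0,0,0])

```text
clock: 15.42
tcp_pos: [547.0, 151.9, 144.2]
tcp_rot: [[-0.426, 0.905, 0.001], [0.905, 0.426, 0.0], [0.0, 0.001, -1.0]]
force: [-0.3, -3.2, -6.2]
grip_width: 21.8
```

```bash
cat >> st.py <<'E'
s=ctrl.camera("scene"); p=s["color"][149:158,286:300].astype(int); m=(p[...,2]>p[...,0]-5)&(p.max(2)<190)
v,u=np.nonzero(m); print("tine",m.sum(),u.mean()+286,v.mean()+149)
E
python3 st.py
```

```text
15.425 tool F [-2.8  -1.66  6.24] T [-0.61  0.37 -0.35] ang 115.21
tine 14 294.42857142857144 153.85714285714286
```

Call:
jog_arm(increments=[-0.4,3.4,0,0.03,0,0,0,0])

```text
clock: 15.72
tcp_pos: [550.6, 153.5, 144.5]
tcp_rot: [[-0.398, 0.917, 0.001], [0.917, 0.398, 0.001], [0.0, 0.002, -1.0]]
force: [1.9, -1.1, -6.0]
grip_width: 21.6
```

```bash
python3 st.py
```

```text
15.725 tool F [-1.74  1.28  6.01] T [-0.22 -0.24 -0.39] ang 113.46
tine 14 294.92857142857144 154.0
```

Call:
jog_arm(increments=[-0.2,3.4,0,0.03,0,0,0,0])

```text
clock: 16.02
tcp_pos: [552.5, 154.5, 144.2]
tcp_rot: [[-0.371, 0.929, -0.002], [0.929, 0.371, -0.0], [0.0, -0.002, -1.0]]
force: [-4.6, -1.9, -0.8]
grip_width: 21.3
```

```bash
python3 st.py
```

```text
16.025 tool F [-0.11 -4.98  0.83] T [-0.38  0.94  0.24] ang 111.79
tine 16 294.3125 154.25
```

Call:
jog_arm(increments=[0,-1,0,-0.008,0,0,0,0])

```text
clock: 16.32
tcp_pos: [551.9, 154.2, 144.4]
tcp_rot: [[-0.379, 0.925, -0.0], [0.925, 0.379, 0.0], [0.001, -0.0, -1.0]]
force: [-4.2, -0.5, -1.0]
grip_width: 21.8
```

Call:
jog_arm(increments=[0,0,0,0,0,0,0,0,0,0,0,0,0,0,0,0], jaw=60)

```text
clock: 16.82
tcp_pos: [552.5, 153.9, 144.5]
tcp_rot: [[-0.378, 0.926, 0.001], [0.926, 0.378, 0.0], [-0.0, 0.001, -1.0]]
force: [0.0, 0.6, -0.4]
grip_width: 49.8
```

Released; retract straight up.

Call:
jog_arm(increments=[0,0,-15,0,0,0,-25,0,0,0,-30,0,0,0,-30,0,30,15,-20,0,40,20,0,0,40,20,0,0,0,0,0,0])

```text
clock: 17.82
tcp_pos: [560.4, 280.8, 264.6]
tcp_rot: [[-0.384, 0.923, -0.0], [0.923, 0.384, 0.001], [0.001, 0.0, -1.0]]
force: [0.1, -1.3, -0.6]
grip_width: 51.9
```

Run:
```python
from h import *
s=ctrl.camera("scene"); t=ctrl.camera("top"); print(ctrl.state()["tcp_pos"],ctrl.state()["force"])
w=np.zeros((600,800,3),np.uint8)
w[:,:480]=cv2.resize(s["color"][140:190,268:308,::-1],(480,600),interpolation=cv2.INTER_CUBIC)
w[:300,480:]=cv2.resize(s["color"][:,:,::-1],(320,300)); w[300:,480:]=cv2.resize(t["color"][:,:,::-1],(320,300))
cv2.imwrite("pics/a8.png",w)
```

```text
[561.63658444 276.22277942 264.86363721] [ 0.25513087 -0.77396411 -0.49030903]
```

View pics/a8.png

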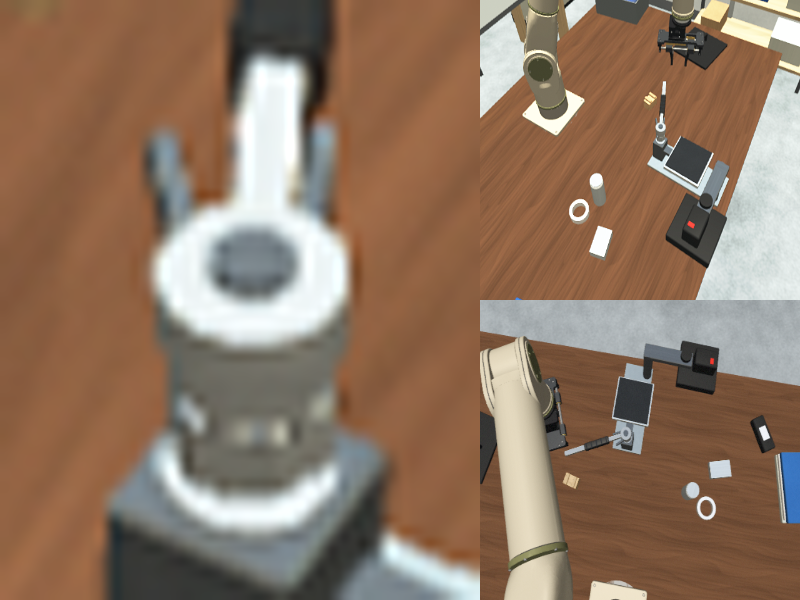

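```bash
python3 -c "
from h import *
print(ctrl.close_job(), ctrl.state()['clock'])"
```

```text
the job is handed in; nothing more can be done
the job is handed in; nothing more can be done
```

The wrench is tripped and sitting on the bolt, the gripper has let go, and the job is handed in. It took about 18 s of the 56 s allowed.

**What I did:** I lifted the wrench off its rest and lowered the socket over the bolt. I then turned it clockwise in small steps. The torque rose to about 1.4 N m and fell away as the joint folded. It reversed at the snap, then jumped to about 0.8 N m as the handle reached its stop. I stopped there, backed off 1 mm, released and retracted.

**What the last checks showed:**
- **Fold:** the last picture shows the handle against the opposite fork tine, so the wrench is folded.
- **Seating:** the socket sits just above the washer.
- **Bolt:** the fork tine moved by less than a pixel from the start of the fold to the stop, so the bolt does not appear to have turned on in that time.
- **Bystanders:** the can, tape roll and tin look unmoved.
- **Gripper:** it is clear of everything.

**Less certain:**
- **Seating depth:** I judged it from the picture. There was no clear force rise at the bottom, because the wrench pitched slightly in the fingers.
- **Bolt angle:** I could not measure its final value. The handle swept about 1.07 rad in all, including play in the socket and the 0.26 rad fold.
- **Stop contact:** the handle touched its stop for about 0.3 s before I backed off.

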